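# Draw the packing strip from under the boot last

### The arm

A 6-joint arm with a two-finger parallel gripper is mounted at the origin on the work surface. World frame = base frame: x ahead of the robot, y to its left, z up, the work surface at z = 0. Lengths are in m, angles in degrees, forces in N, time in s.
With the tool pointing down it reaches from about 0.35 to 0.725 m from the base axis. Payload 4.3 kg.
Tool frame: the origin (TCP) lies at the very end of the fingers, on their centre line; the grasp point (between the pads) lies 19 mm behind it; x points along the fingers, y is the direction in which the jaws open and shut, and the axes are right-handed (so a half turn about x gives the same grasp; the last joint's range is limited). The gripper opens to 85 mm and grips with 20 to 120 N. Pads are 22 mm wide; open, the fingers measure 114 mm over their backs; the gripper's body (76 mm by 85 mm) begins 54 mm behind the grasp point. The pads swing forward as they close: fully open they stand 13 mm farther back than shut.
Start: joints at [68.222, 21.618, 4.641, 73.018, 0, 83.68], TCP at [0.153, 0.554, 0.231] pointing down, gripper open.
Joint ranges: [-156.06, 156.06], [-48.1, 94.91], [-58.44, 69.94], [-101.28, 121.22], [-78.64, 73.56], [-180, 180]. Speed limits (degrees/s): [147.25, 147.25, 180, 180, 180, 180].

### API

Orientations are given as [roll, pitch, yaw] about the fixed x, y, z axes, in that order (R = Rz(yaw) Ry(pitch) Rx(roll)).
In Python, from workcell import telemetry, imaging, workorder gives the robot as it stands.
- The arm moves only by the tool arm_command, never from a script. Its argument "increments" is a list of rows, each a list of 3 entries, a list of its own where there are three numbers: the shift along the tool's x, y, z in mm, then the turn, a rotation vector about the tool's x, y, z in degrees, then the closure, from 0 (fully open) to 1 (shut). A call has 1 to 5 rows; each row is the pose to reach, as a shift and turn from the pose commanded when the call began, along the tool's axes at that moment; what a row does not reach only later rows make up. A row lasts 1/12 s, in which the tool goes at most 41.7 mm and 7.16 degrees, less where a joint would pass 70% of its speed; a pose out of reach is approached as far as the arm can. A call with a gripper value outside its range is refused whole. The fingers move at their own pace and stop on an object; "squeeze" is the grip in N (left out, the last holds). Time passes only in rows, so rows that repeat a pose let the fingers close. It gives the time, the measured TCP pose, the force and the opening at its end, in the units of the state.
- telemetry.get_state(): the state, without advancing time (a new reading comes with each control period).
- imaging.snapshot(name): name is "side" or "top" or "wrist"; returns a dict with "pixels" (400x640x3 uint8, red, green, blue), "depth" (400x640 float32, m along the optical axis (not along the pixel's ray), 0 where there is no reading), "fov_y" (degrees; the focal length in pixels is half the picture's height over the tangent of half this angle, whatever the lens; pixels are square), "cx", "cy" (the principal point, pixels), "k1" (the pictures are not rectified: a ray, as slopes to the right and down, at radius r is drawn at 1 + k1 r^2 times it, then the intrinsics apply), "rvec" (rotation vector, rad) and "tvec" (3), from world to camera coordinates, as OpenCV has them. Camera axes: x right, y down, z forward; pixel columns grow to the right and rows downward; lengths in m; the calibration is good to about 2 mm. A picture is of the moment at which its call begins.
- workorder.close_job(): hands the job in, once; it reports no verdict.
The state is a dict: "clock": time; "joint_positions": joint angles; "qd": joint speeds; "effort": joint torques, N m; "tcp_pos": TCP position; "ee_rot": TCP orientation; "contact_force": force on the tool from outside, world axes, zero at the start; "wrist_torque": the same for the moment, N m; "width": finger opening in m.
Only numpy, scipy, OpenCV 4.12 (cv2) and the standard library are available. Lean on these libraries where they do the work, as an engineer would, in place of code of your own. Each camera call takes 0.05 s, during which the arm holds its last target. There are 200 camera calls.

### The job

Slide the orange packing strip out from under the wooden boot last, so that the last settles upright on its stand behind the two steel pins without being toppled, shoved or lifted away. Then lay the strip flat across both battens of the green rest, between their raised ends and about centred along its length, and let go; set it down, do not drop it, and leave the heel tray, tin and brush where they are.

Things in the scene. Friction and masses are not known exactly. Their poses are not given: they have to be found in the camera images.
- stand: Fixed dark wooden bed, teal sides. Origin on the table; x from heel to toe of the last, mostly to the robot's left; z up. Bed top 50 mm up, x -106 to 120, y -65 to 65 mm. Two steel pins, 12 mm thick, 28 mm tall, stand on it at x -98, y +27 and -27 mm: they stop the last's heel while the strip is pulled level along -x through the 42 mm gap between them.
- strip: Loose orange strip, 155 x 36 x 7 mm (x, y, z), 40 g. Origin: centre of its underside; x along it. At the start it lies on the bed, along the stand's x, about 100 mm of it under the last; its -x end sticks out about 40 mm beyond the bed's front, over free space 50 mm high. Friction, up to about 15 N, resists the pull.
- last: Loose beech boot form, 0.35 to 0.7 kg, sole 190 x 66 mm, 159 mm tall. Origin on its flat sole; heel face at x -90, toe at +100 mm; x as the stand's. Stands on the strip, 2 to 5 mm behind the pins; sinks 7 mm to the bed when the strip leaves. Its leg leans back over the strip's free end, from x -90 (30 mm up) to -129 (135 mm up): grip there with the tool leaning 25 to 45 degrees back to -x.
- rest: Fixed rest: green base 90 x 116 x 8 mm, two aluminium battens along y at x -30 and +30 mm, 12 mm wide, tops 34 mm above the table; green raised ends, 14 mm higher, leave 92 mm between them. Origin on the table under its centre, z up. The strip shall lie along x, either way round; its ends then overhang the base by about 32 mm. Rest and heel tray may swap places.
- heel_tray: Loose blue open tray with black rubber heel blocks, 120 x 100 x 35 mm, origin centre of underside. Bystander.
- tin: Loose red round polish tin, 84 mm diameter, 35 mm tall, origin centre of underside. Bystander.
- brush: Loose brush, 150 x 50 x 38 mm, pale wooden back, black bristle block, origin centre of underside. Bystander.
Mind the look-alikes: they are no part of the job. Several things have the shape of the last; the one meant has the colours described above.

How it is judged:
By the outcome, as a careful person would: the job done as asked, in the order asked, and still so for the second after the job is handed in, with the robot touching nothing.
It also fails if it takes over 43 s, if anything falls off the work surface, if the arm or the gripper's body presses on something with over 40 N, if the wrist force passes 120 N, or if a joint passes its speed limit or range.

## Working session

There is one attempt and no reset: what is moved stays moved. The work goes in short steps, Python scripts to look and compute and a tool call to move; the robot and the scene stay as the last step left them, time stands still between calls to the robot, and variables do not carry over. Pictures are saved under pics/ and viewed, about 8 in all and at most 12, crops included, and the job is handed in when it is done.

Besides the shell and the picture viewer there is one more tool, called after ">>>" as name(argument=value, ...) on one line, values as JSON. arm_command: Moves the arm, as the interface text tells. Its arguments: {"type":"object","properties":{"increments":{"type":"array"},"squeeze":{"type":"number"}},"required":["increments"]}

```bash
mkdir -p pics; ls
cat > h.py <<'E'
import numpy as np, cv2
from scipy.spatial.transform import Rotation as R
from workcell import telemetry, imaging, workorder
def cloud(s):
    h,w=s["depth"].shape; f=h/2/np.tan(np.radians(s["fov_y"]/2))
    K=np.array([[f,0,s["cx"]],[0,f,s["cy"]],[0,0,1.]])
    u,v=np.meshgrid(np.arange(w),np.arange(h))
    p=np.stack([u,v],-1).reshape(-1,1,2).astype(float)
    n=cv2.undistortPoints(p,K,np.array([s["k1"],0,0,0.])).reshape(h,w,2)
    d=s["depth"][...,None]
    P=np.concatenate([n*d,d],-1)
    Rm=cv2.Rodrigues(np.array(s["rvec"],float))[0]
    W=(P-np.array(s["tvec"]).ravel())@Rm
    W[s["depth"]<=0]=np.nan
    return W
def snap(name,file=None):
    s=imaging.snapshot(name); 
    if file: cv2.imwrite("pics/"+file,s["pixels"][...,::-1])
    return s,cloud(s)
E
python3 - <<'E'
from h import *
for n in ("top","side"):
    s,W=snap(n,n+"1.png"); np.savez(n+"1.npz",W=W,px=s["pixels"]); print(n,s["fov_y"],s["k1"],np.array(s["tvec"]).ravel())
print(telemetry.get_state())
E
```

```text
pics
top 50.12188997726895 -0.10966855737671885 [0.04910548 0.54557522 0.93891652]
side 53.02282620543421 -0.027529954234530498 [-0.53607317  0.12395404  0.86637813]
{'clock': 0.1, 'joint_positions': array([ 6.82214060e+01,  2.16596741e+01,  4.57064730e+00,  7.30173314e+01,
       -3.65280679e-04,  8.36805814e+01]), 'qd': array([ 0.18133375, -0.01743295,  0.21631143, -0.02337573,  0.09016723,
        0.03633569]), 'effort': array([ 1.05005667e-03, -4.64695036e+01,  2.70582372e+01,  1.20483336e-02,
       -9.42491943e-05,  3.51170357e-06]), 'tcp_pos': array([0.15304349, 0.55365599, 0.23043514]), 'ee_rot': array([ -96.1226408 ,   89.89364116, -111.58181582]), 'contact_force': array([-0.38915925,  0.3696668 , -0.09314625]), 'wrist_torque': array([-0.04034181, -0.01452678, -0.02643259]), 'width': 0.08514170503151142}
```

View pics/top1.png

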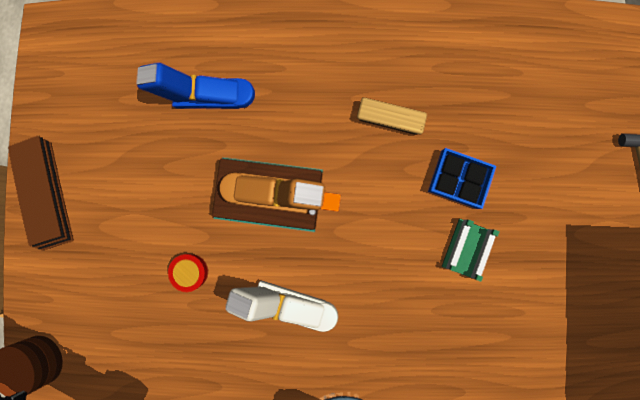

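View pics/side1.png

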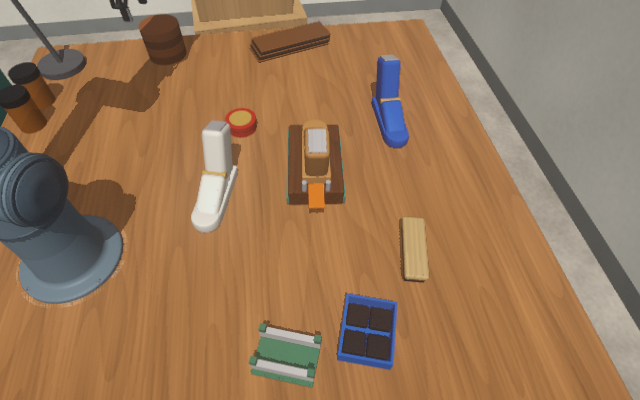

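The top view shows the stand centred near (268,195), with the strip end sticking out at (331,202). The tray is at (462,178), the rest at (470,250), the tin at (187,272), the brush at (392,115), and a white look-alike at (283,305). The side view agrees.

Run:
```python
from h import *
for n in ("top","side"):
    d=np.load(n+"1.npz"); W=d["W"]; px=d["px"]; hsv=cv2.cvtColor(px,cv2.COLOR_RGB2HSV).astype(int)
    z=W[...,2]
    print(n)
    def rect(m,l):
        p=W[m][:,:2].astype(np.float32)
        if len(p)<15: print(l,len(p));return
        r=cv2.minAreaRect(p*1000); b=cv2.boxPoints(r); print(l,len(p),np.round(r[0],1),np.round(r[1],1),round(r[2],1),"z",np.round(np.nanpercentile(z[m],[5,50,95])*1000,1),b.round(0).tolist())
    x0,y0=(np.array([268,195]) if n=="top" else np.array([316,165]))
    uu,vv=np.meshgrid(np.arange(640),np.arange(400))
    near=(abs(uu-x0)<75)&(abs(vv-y0)<50)
    rect(near&(z>.044)&(z<.056)&(hsv[...,2]<110),"bed")
    rect(near&(hsv[...,0]<15)&(hsv[...,1]>235)&(hsv[...,2]>200)&(z>.045)&(z<.07),"strip")
    rect(near&(hsv[...,1]<40)&(z>.13),"lasttop")
    rect(near&(z>.08)&(hsv[...,2]>100),"last>80")
    rect(near&(z>.062)&(z<.090)&(hsv[...,1]<60),"pins")
    x0,y0=(np.array([470,250]) if n=="top" else np.array([287,355]))
    near=(abs(uu-x0)<45)&(abs(vv-y0)<40)
    rect(near&(z>.028)&(z<.040)&(hsv[...,1]<40)&(hsv[...,2]>150),"battens")
    rect(near&(z>.042)&(z<.056),"ends")
    rect(near&(z>.005)&(z<.056)&(hsv[...,0]>60)&(hsv[...,0]<90)&(hsv[...,1]>80),"green")
    if n=="top": 
        m=(hsv[...,0]>100)&(hsv[...,0]<125)&(z>.02)&(uu>420)&(vv>140); rect(m,"tray")
        m=(z>.02)&(uu>345)&(uu<435)&(vv>90)&(vv<140); rect(m,"brush")
        m=(z>.02)&(uu>160)&(uu<215)&(vv>245)&(vv<300); rect(m,"tin")
        m=(z>.02)&(uu>222)&(uu<345)&(vv>270)&(vv<340); rect(m,"white")
```

```text
top
bed 3037 [560.9 179.8] [225.7 130.6] 83.5 z [47.2 50.1 52.6] [[483.0, 75.0], [613.0, 60.0], [639.0, 285.0], [509.0, 299.0]]
strip 28 [543.7  39. ] [34.9 35.4] 79.6 z [54.8 57.  58.9] [[523.0, 25.0], [558.0, 19.0], [564.0, 53.0], [529.0, 59.0]]
lasttop 532 [550.   78.1] [46.4 35.7] 83.5 z [197.4 205.6 213.4] [[530.0, 57.0], [565.0, 53.0], [570.0, 99.0], [535.0, 103.0]]
last>80 2728 [560.  161.1] [221.1  65.7] 83.0 z [ 82.9 115.4 211.4] [[514.0, 55.0], [579.0, 47.0], [606.0, 267.0], [541.0, 275.0]]
pins 24 [520.3  78.3] [ 8.3 10.5] 2.1 z [71.4 78.5 80.9] [[516.0, 83.0], [516.0, 73.0], [525.0, 73.0], [524.0, 84.0]]
battens 458 [ 443.6 -271.3] [72.5 91.8] 69.3 z [31.  34.  36.6] [[388.0, -289.0], [474.0, -321.0], [499.0, -254.0], [413.0, -221.0]]
ends 139 [ 443.5 -271. ] [ 73.  115.8] 69.4 z [44.9 47.4 50.4] [[376.0, -285.0], [485.0, -326.0], [511.0, -257.0], [402.0, -216.0]]
green 1139 [ 445.5 -266.5] [ 79.9 114.3] 69.5 z [ 5.7  8.3 47.4] [[378.0, -284.0], [485.0, -324.0], [513.0, -249.0], [406.0, -209.0]]
tray 849 [ 641.6 -398.4] [265.2 506.5] 37.0 z [20.9 32.8 37. ] [[383.0, -276.
[... 644 characters left out ...]
0, 54.0], [562.0, 50.0], [569.0, 102.0], [536.0, 107.0]]
last>80 1568 [559.9 159.2] [218.7  64.6] 82.9 z [ 83. 175. 212.] [[514.0, 55.0], [579.0, 47.0], [605.0, 264.0], [541.0, 272.0]]
pins 72 [548.6  73.9] [12.6 63.7] 85.4 z [63.8 76.7 81.2] [[516.0, 70.0], [580.0, 65.0], [581.0, 78.0], [517.0, 83.0]]
battens 795 [ 442.  -270.9] [ 73.7 108.3] 70.2 z [30.6 34.6 36.8] [[379.0, -287.0], [480.0, -324.0], [505.0, -255.0], [404.0, -218.0]]
ends 224 [ 442.9 -271.7] [ 72.7 116.8] 70.1 z [44.4 48.6 50.4] [[376.0, -286.0], [485.0, -326.0], [510.0, -257.0], [400.0, -218.0]]
green 78 [ 472.4 -290.2] [73.5 47.2] 70.5 z [ 7.2  9.  48.7] [[438.0, -317.0], [482.0, -333.0], [507.0, -263.0], [462.0, -248.0]]
```

```bash
cat >> h.py <<'E'
def tool(yaw,lean,flip=1):
    a,l=np.radians([yaw,lean]); u=np.array([np.cos(a),np.sin(a),0])
    x=np.sin(l)*u-np.cos(l)*np.array([0,0,1]); y=flip*np.array([-u[1],u[0],0])
    return np.column_stack([x,y,np.cross(x,y)])
def rot(st): return R.from_euler("xyz",st["ee_rot"],degrees=True).as_matrix()
def delta(p,Rt,st=None):
    st=st or telemetry.get_state(); R0=rot(st)
    d=R0.T@(np.array(p)-st["tcp_pos"])*1000; r=np.degrees(R.from_matrix(R0.T@Rt).as_rotvec())
    print("shift",d.round(1).tolist(),"turn",r.round(1).tolist(),"|d|",round(np.linalg.norm(d)),"|r|",round(np.linalg.norm(r)))
def status():
    s=telemetry.get_state(); print(round(s["clock"],2),"tcp",(s["tcp_pos"]*1000).round(1),"J",s["joint_positions"].round(1),"F",s["contact_force"].round(1),"w",round(s["width"]*1000,1)); return s
# stand frame (m)
U=np.array([np.cos(np.radians(83.5)),np.sin(np.radians(83.5)),0]); V=np.array([-U[1],U[0],0])
O=np.array([.5605,.1785,0])-.007*U
def S(x,y,z): return O+U*x/1000+V*y/1000+np.array([0,0,z/1000])
E
python3 - <<'E'
from h import *
s=status(); print(rot(s).round(2))
for f in (1,-1):
    T=tool(83.5,35,f); print(f,T.round(2).tolist())
    G=S(-132,0,54); tcp=G+.019*T[:,0]; pre=tcp-.12*T[:,0]
    print("tcp",tcp.round(4),"pre",pre.round(4)); delta(pre,T)
    delta([.30,.30,.30],T)
E
```

```text
0.1 tcp [153.  553.7 230.4] J [68.2 21.7  4.6 73.  -0.  83.7] F [-0.4  0.4 -0.1] w 85.1
[[-0.    0.27  0.96]
 [-0.    0.96 -0.27]
 [-1.   -0.   -0.  ]]
1 [[0.06, -0.99, 0.09], [0.57, 0.11, 0.81], [-0.82, 0.0, 0.57]]
tcp [0.546  0.0512 0.0384] pre [ 0.5382 -0.0172  0.1367]
shift [94.4, -447.3, 523.4] turn [-95.5, -25.8, 30.2] |d| 695 |r| 103
shift [-69.2, -205.4, 209.2] turn [-95.5, -25.8, 30.2] |d| 301 |r| 103
-1 [[0.06, 0.99, -0.09], [0.57, -0.11, -0.81], [-0.82, -0.0, -0.57]]
tcp [0.546  0.0512 0.0384] pre [ 0.5382 -0.0172  0.1367]
shift [94.4, -447.3, 523.4] turn [78.3, 29.0, 24.8] |d| 695 |r| 87
shift [-69.2, -205.4, 209.2] turn [78.3, 29.0, 24.8] |d| 301 |r| 87
```

>>> arm_command(increments=[[[-25,-25,25],[6,2,2],0.2],[[-50,-50,50],[12,4.5,4],0.35],[[-65,-80,80],[18,7,6],0.35],[[-70,-108,110],[24,9,8],0.35],[[-70,-135,138],[30,11,9.5],0.35]])

```text
clock: 0.52
tcp_pos: [0.2497, 0.3893, 0.3029]
ee_rot: [153.5, 75.4, 107.6]
contact_force: [1.3, 0.5, 0.8]
width: 0.056
```

Run:
```python
from h import *
s=status(); T=tool(83.5,35,-1)
delta([.45,.08,.30],T); delta(S(-132,0,54)+(.019-.14)*T[:,0],T)
```

```text
0.52 tcp [249.7 389.3 302.9] J [ 40.3   1.  -12.2  71.1  13.4  86.8] F [1.3 0.5 0.8] w 56.0
shift [-86.6, -67.2, 351.9] turn [48.2, 17.7, 14.9] |d| 369 |r| 53
shift [22.9, -95.2, 519.6] turn [48.2, 17.7, 14.9] |d| 529 |r| 53
```

>>> arm_command(increments=[[[-9,-7,38],[6,2.2,2],0.35],[[-18,-14,76],[12,4.4,4],0.35],[[-27,-21,114],[18,6.6,5.8],0.35],[[-36,-28,150],[24,8.8,7.6],0.35],[[-45,-35,186],[30,11,9.5],0.35]])

```text
clock: 0.93
tcp_pos: [0.356, 0.2257, 0.2996]
ee_rot: [169.8, 62.1, 92.8]
contact_force: [0.6, 0.2, 0.2]
width: 0.0555
```

Run:
```python
from h import *
s=status(); T=tool(83.5,35,-1)
delta([.50,.01,.26],T); delta(S(-132,0,54)+(.019-.14)*T[:,0],T)
```

```text
0.93 tcp [356.  225.7 299.6] J [  2.7  -2.4 -19.8  72.7  27.9  79.7] F [0.6 0.2 0.2] w 55.5
shift [-68.9, 93.1, 235.3] turn [18.1, 6.7, 5.5] |d| 262 |r| 20
shift [6.8, 112.4, 325.8] turn [18.1, 6.7, 5.5] |d| 345 |r| 20
```

>>> arm_command(increments=[[[-10,14,36],[5,2,1.5],0.35],[[-20,28,72],[10,4,3],0.35],[[-31,43,108],[14,5,4],0.35],[[-42,57,144],[16,6,5],0.35],[[-53,72,180],[16,6,5],0.35]])

```text
clock: 1.35
tcp_pos: [0.4671, 0.0607, 0.269]
ee_rot: [178.7, 55.7, 84.6]
contact_force: [0.3, 0.9, 0.5]
width: 0.0555
```

Run:
```python
from h import *
s=status(); T=tool(83.5,35,-1)
delta(S(-132,0,54)+(.019-.14)*T[:,0],T)
```

```text
1.35 tcp [467.1  60.7 269. ] J [-22.   12.2 -11.1  77.7  32.7  69. ] F [0.3 0.9 0.5] w 55.5
shift [49.4, 75.0, 134.9] turn [2.2, 0.7, 0.6] |d| 162 |r| 2
```

>>> arm_command(increments=[[[0,10,38],[1,0.4,0.3],0.35],[[0,20,74],[2.2,0.7,0.6],0.35],[[10,40,108],[2.2,0.7,0.6],0.35],[[30,62,133],[2.2,0.7,0.6],0.35],[[49,75,135],[2.2,0.7,0.6],0.35]])

```text
clock: 1.77
tcp_pos: [0.5387, -0.0302, 0.1505]
ee_rot: [-179.9, 55.1, 83.5]
contact_force: [-0.6, -0.4, 0.8]
width: 0.0555
```

Run:
```python
from h import *
s,W=snap("wrist","w1.png"); np.savez("w1.npz",W=W,px=s["pixels"])
st=status(); T=tool(83.5,35,-1)
hsv=cv2.cvtColor(s["pixels"],cv2.COLOR_RGB2HSV).astype(int); z=W[...,2]
m=(hsv[...,0]<15)&(hsv[...,1]>225)&(hsv[...,2]>120)&(z>.053)&(z<.062)
p=W[m]; q=np.c_[(p-O)@U,(p-O)@V]*1000
print(len(p),np.nanmedian(p[:,2]),cv2.minAreaRect(q.astype(np.float32)),np.percentile(q,[1,50,99],axis=0).round(1))
delta(S(-132,0,54)+(.019)*T[:,0],T)
```

```text
1.82 tcp [538.7 -26.6 148.7] J [-27.9  28.1  -7.2  69.3  32.2  64.3] F [ 1.8  1.2 -1.5] w 55.7
1 0.054934529802637924 ((-136.84527587890625, -6.283189296722412), (0.0, 0.0), 0.0) [[-136.8   -6.3]
 [-136.8   -6.3]
 [-136.8   -6.3]]
shift [135.2, -1.1, -0.8] turn [-0.0, -0.0, 0.2] |d| 135 |r| 0
```

View pics/w1.png

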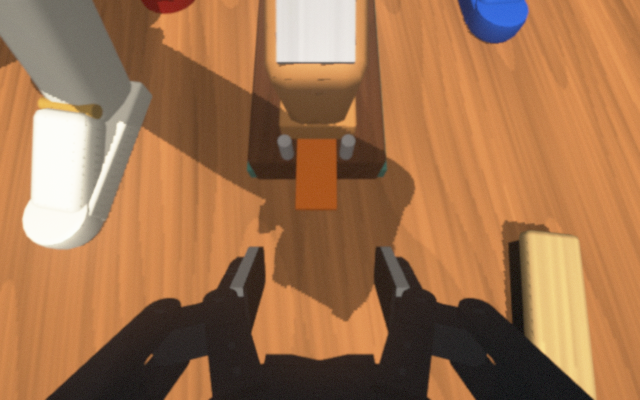

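Wrist view: strip centred at (317,180) with its end at row 210, between the pins at (285,147) and (347,147). The fingers are symmetric about column 320. I'll measure the strip from this picture.

Run:
```python
from h import *
d=np.load("w1.npz"); W=d["W"]; hsv=cv2.cvtColor(d["px"],cv2.COLOR_RGB2HSV).astype(int)
print(hsv[185,317],W[185,317],W[160,260])
m=np.zeros(W.shape[:2],bool); m[138:214,290:344]=1
m&=(abs(hsv[...,0]-hsv[185,317,0])<4)&(hsv[...,1]>200)&(hsv[...,2]>90)&(W[...,2]>.04)
p=W[m]; q=np.c_[(p-O)@U,(p-O)@V]*1000
print(len(p),np.nanmedian(p[:,2]),np.percentile(q,[1,50,99],axis=0).round(1))
for a in range(-148,-105,8):
    k=q[(abs(q[:,0]-a)<4)]; 
    if len(k): print(a,len(k),np.percentile(k[:,1],[2,98]).round(1))
```

```text
[ 12 211 168] [0.54408202 0.04043337 0.05705078] [0.49468934 0.07393522 0.04755574]
2678 0.05587385977032617 [[-152.4  -15.3]
 [-122.1    1.6]
 [ -88.4   18.7]]
-148 352 [-14.8  18. ]
-140 347 [-14.9  18. ]
-132 330 [-15.   18.1]
-124 332 [-15.1  18.4]
-116 332 [-15.3  18.5]
-108 315 [-15.3  18.6]
```

>>> arm_command(increments=[[[35,-2,1],[0,0,0],0.35],[[70,-2.5,1],[0,0,0],0.35],[[100,-2.5,1],[0,0,0],0.35],[[122,-2.5,1],[0,0,0],0.35],[[134,-2.5,1],[0,0,0],0.35]])

```text
clock: 2.23
tcp_pos: [0.5411, 0.0515, 0.042]
ee_rot: [-179.7, 55.0, 84.1]
contact_force: [0.0, -0.4, -0.3]
width: 0.0556
```

>>> arm_command(increments=[[[0,0,0],[0,0,0],0.35],[[0,0,0],[0,0,0],0.35],[[0,0,0],[0,0,0],0.35]])

```text
clock: 2.48
tcp_pos: [0.5441, 0.0488, 0.0451]
ee_rot: [179.8, 55.1, 83.5]
contact_force: [-0.5, -0.8, 0.1]
width: 0.0553
```

Run:
```python
from h import *
s,W=snap("wrist","w2.png")
st=status(); T=tool(83.5,35,-1)
delta(S(-134,1.6,53.5)+(.019)*T[:,0],T)
```

```text
2.53 tcp [544.5  48.5  45.2] J [-20.5  31.2 -19.2  49.1  33.7  73. ] F [0.2 1.1 1.1] w 55.5
shift [6.5, -0.4, 3.4] turn [0.2, 0.1, -0.1] |d| 7 |r| 0
```

View pics/w2.png

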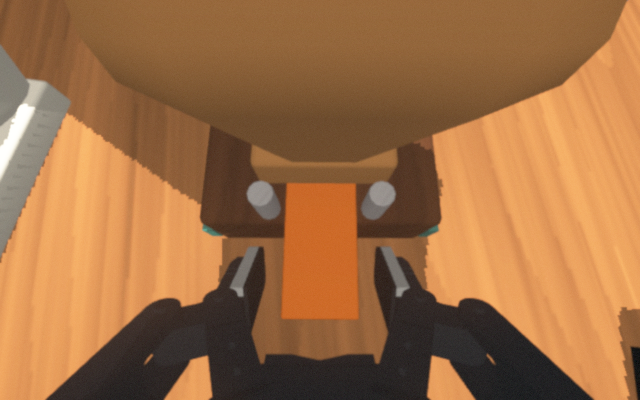

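The fingers straddle the strip evenly: strip columns 283–357, pads 262 and 378. I'll go about 6 mm deeper and close.

>>> arm_command(increments=[[[6,0,3],[0,0,0],0.35],[[6,0,3],[0,0,0],0.45],[[6,0,3],[0,0,0],0.55],[[6,0,3],[0,0,0],0.7],[[6,0,3],[0,0,0],0.8]], squeeze=70)

```text
clock: 2.95
tcp_pos: [0.5441, 0.0498, 0.0378]
ee_rot: [179.8, 55.1, 83.5]
contact_force: [-0.4, -2.3, 2.3]
width: 0.0343
```

>>> arm_command(increments=[[[0,0,0],[0,0,0],0.9],[[0,0,0],[0,0,0],0.9],[[0,0,0],[0,0,0],0.9]])

```text
clock: 3.2
tcp_pos: [0.544, 0.0498, 0.0378]
ee_rot: [179.8, 55.1, 83.5]
contact_force: [-0.6, -3.7, 4.8]
width: 0.0346
```

Run:
```python
from h import *
st=status(); T=rot(st)
print("grasp point stand",[((st["tcp_pos"]-.019*T[:,0]-O)@a*1000).round(1) for a in (U,V,np.array([0,0,1]))])
print("pull dir -U in tool", (T.T@-U).round(3), st["wrist_torque"].round(2))
```

```text
3.2 tcp [544.   49.8  37.8] J [-20.3  31.7 -19.7  48.1  33.7  73.1] F [-0.6 -3.7  4.8] w 34.6
grasp point stand [np.float64(-133.6), np.float64(1.8), np.float64(53.4)]
pull dir -U in tool [-0.572 -0.003  0.82 ] [-0.5   0.16  0.12]
```

>>> arm_command(increments=[[[-2.3,0,3.3],[0,0,0],0.9],[[-4.6,0,6.6],[0,0,0],0.9],[[-6.9,0,9.8],[0,0,0],0.9],[[-9.2,0,13.1],[0,0,0],0.9],[[-11.4,0,16.4],[0,0,0],0.9]])

```text
clock: 3.62
tcp_pos: [0.541, 0.0321, 0.0379]
ee_rot: [180.0, 54.8, 83.7]
contact_force: [1.0, 8.3, 3.0]
width: 0.0347
```

Run:
```python
from h import *
s,W=snap("wrist","w3.png")
st=status(); T=rot(st)
print("grasp point stand",[((st["tcp_pos"]-.019*T[:,0]-O)@a*1000).round(1) for a in (U,V,np.array([0,0,1]))])
```

```text
3.67 tcp [541.   31.5  37.9] J [-22.4  32.4 -18.7  49.9  33.6  70.6] F [-0.9  5.7  4.5] w 34.6
grasp point stand [np.float64(-152.2), np.float64(2.7), np.float64(53.4)]
```

View pics/w3.png

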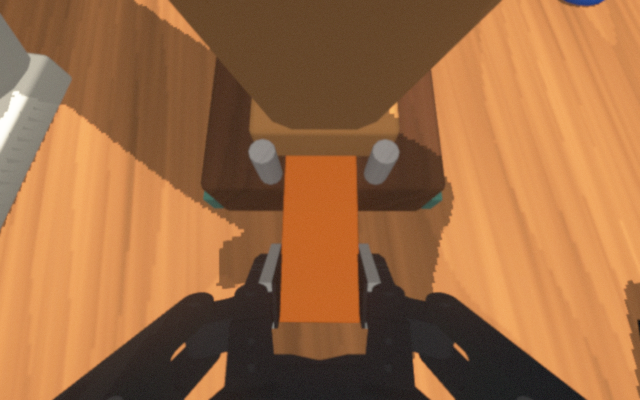

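The strip travels with the gripper, and the last's heel now sits against the pins. The strip runs about 1.5 mm off centre between the pins, so I'll correct that slightly and keep pulling.

>>> arm_command(increments=[[[-2.9,0.3,4.1],[0,0,0],0.9],[[-5.7,0.6,8.2],[0,0,0],0.9],[[-8.6,0.9,12.3],[0,0,0],0.9],[[-11.5,1.2,16.4],[0,0,0],0.9],[[-14.3,1.5,20.5],[0,0,0],0.9]])

```text
clock: 4.08
tcp_pos: [0.5395, 0.0076, 0.0379]
ee_rot: [-180.0, 54.8, 83.8]
contact_force: [0.4, 8.6, 1.7]
width: 0.0345
```

>>> arm_command(increments=[[[-2.9,0,4.1],[0,0,0],0.9],[[-5.7,0,8.2],[0,0,0],0.9],[[-8.6,0,12.3],[0,0,0],0.9],[[-11.5,0,16.4],[0,0,0],0.9],[[-14.3,0,20.5],[0,0,0],0.9]])

```text
clock: 4.5
tcp_pos: [0.5371, -0.0192, 0.0374]
ee_rot: [180.0, 55.0, 83.7]
contact_force: [0.0, 4.3, 1.8]
width: 0.0347
```

Run:
```python
from h import *
s,W=snap("side","s2.png"); cv2.imwrite("pics/s2c.png",cv2.resize(s["pixels"][80:250,220:420,::-1],None,fx=3,fy=3))
st=status(); T=rot(st)
print("grasp point stand",[((st["tcp_pos"]-.019*T[:,0]-O)@a*1000).round(1) for a in (U,V,np.array([0,0,1]))],(T.T@-U).round(3))
```

```text
4.55 tcp [537.1 -20.2  37.2] J [-27.4  34.2 -15.5  54.4  32.3  64.8] F [-0.8  2.1  2.2] w 34.7
grasp point stand [np.float64(-204.0), np.float64(0.7), np.float64(52.8)] [-0.573 -0.003  0.82 ]
```

View pics/s2c.png

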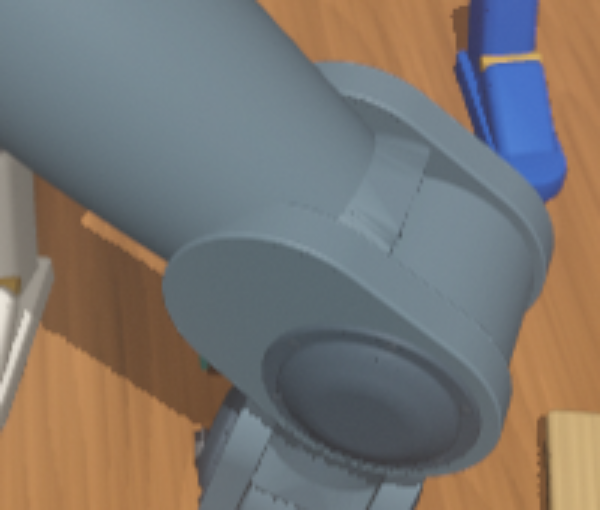

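The arm blocks the side camera here. Forces are low, so I'll continue the pull slowly past the heel.

>>> arm_command(increments=[[[-2.8,0,3.3],[0,0,0],0.9],[[-5.1,0,6.5],[0,0,0],0.9],[[-7.4,0,9.7],[0,0,0],0.9],[[-9.7,0,13.0],[0,0,0],0.9],[[-12,0,16.2],[0,0,0],0.9]])

```text
clock: 4.97
tcp_pos: [0.5351, -0.0401, 0.0378]
ee_rot: [179.9, 55.1, 83.6]
contact_force: [1.0, 2.0, 1.1]
width: 0.0348
```

>>> arm_command(increments=[[[-2.3,0,3.3],[0,0,0],0.9],[[-4.6,0,6.6],[0,0,0],0.9],[[-6.9,0,9.8],[0,0,0],0.9],[[-9.2,0,13.1],[0,0,0],0.9],[[-11.4,0,16.4],[0,0,0],0.9]])

```text
clock: 5.38
tcp_pos: [0.5331, -0.0602, 0.0379]
ee_rot: [179.9, 55.1, 83.6]
contact_force: [0.4, -0.3, -0.1]
width: 0.0342
```

Run:
```python
from h import *
s,W=snap("wrist","w4.png")
st=status(); T=rot(st)
print("grasp point stand",[((st["tcp_pos"]-.019*T[:,0]-O)@a*1000).round(1) for a in (U,V,np.array([0,0,1]))],(T.T@-U).round(3))
```

```text
5.43 tcp [533.2 -60.9  37.8] J [-31.2  35.8 -12.6  57.9  31.2  60.5] F [ 0.4 -0.8 -0.5] w 34.4
grasp point stand [np.float64(-244.8), np.float64(0.1), np.float64(53.4)] [-0.571 -0.002  0.821]
```

View pics/w4.png

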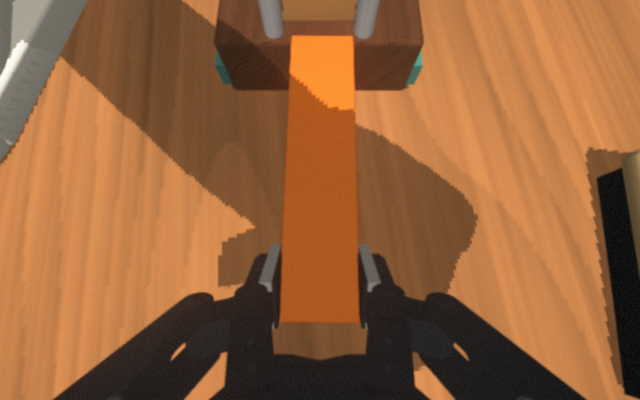

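The strip has come out: its far end is at row 37, clear of the heel. The last is on the bed behind the pins, at the top of the view. I'll pull clear, then lift.

>>> arm_command(increments=[[[-4.6,0,6.6],[0,0,0],0.9],[[-9.2,0,13.1],[0,0,0],0.9],[[-14.3,0,20.5],[0,0,0],0.9],[[-20,0,28.7],[0,0,0],0.9],[[-26,0,36.9],[0,0,0],0.9]])

```text
clock: 5.85
tcp_pos: [0.5279, -0.1054, 0.0381]
ee_rot: [179.9, 55.1, 83.6]
contact_force: [0.3, -0.5, -0.8]
width: 0.0347
```

```bash
cat >> h.py <<'E'
a=np.radians(69.8); RU=np.array([np.cos(a),np.sin(a),0]); RV=np.array([-RU[1],RU[0],0]); RO=np.array([.4433,-.271,0])
# strip at tool: centre of strip is ~60 mm ahead of the grasp point
def rest_tcp(z,off=60.,lat=0.):  # z: height of grasp point (strip mid-thickness), mm
    T=tool(69.8,35,-1); return RO-RU*off/1000+RV*lat/1000+np.array([0,0,z/1000])+.019*T[:,0],T
E
python3 - <<'E'
from h import *
st=status(); 
p,T=rest_tcp(120); print(p.round(3)); delta(p,T)
s,W=snap("wrist"); px=s["pixels"]
hsv=cv2.cvtColor(px,cv2.COLOR_RGB2HSV).astype(int)
m=(hsv[...,0]>6)&(hsv[...,0]<16)&(hsv[...,1]>205)&(W[...,2]>.045)&(W[...,2]<.07)
m[:,:275]=0; m[:,365:]=0
R0=rot(st); G=st["tcp_pos"]-.019*R0[:,0]; h=R0[:,0]*[1,1,0]; h/=np.linalg.norm(h); l=np.cross([0,0,1],h)
q=np.c_[(W[m]-G)@h,(W[m]-G)@l,(W[m]-G)[:,2]]*1000
print(len(q),np.percentile(q,[1,50,99],axis=0).round(1))
for x in range(-15,150,15):
    k=q[abs(q[:,0]-x)<6]
    if len(k)>5: print(x,len(k),np.percentile(k[:,1],[3,97]).round(1),np.median(k[:,2]).round(1))
E
```

```text
5.85 tcp [ 527.9 -105.4   38.1] J [-35.3  37.9  -8.8  62.   30.1  56. ] F [ 0.3 -0.5 -0.8] w 34.7
[ 0.426 -0.317  0.104]
shift [-181.3, -77.5, 143.8] turn [11.4, 0.1, 7.9] |d| 244 |r| 14
14365 [[-17.7 -16.6   1. ]
 [ 46.2   1.    2.3]
 [133.6  17.2   3.8]]
-15 1176 [-15.4  16.7] 2.4
0 1289 [-15.2  16.5] 2.4
15 1348 [-15.7  16.7] 2.4
30 1310 [-16.   16.6] 2.4
45 1300 [-15.9  16.6] 2.4
60 1282 [-15.8  16.5] 2.4
75 1121 [-15.8  16.2] 2.3
90 870 [-13.5  16.5] 2.2
105 620 [-15.8  16.5] 2.2
120 765 [-16.5  15.8] 2.2
135 497 [-17.2  16.1] 2.2
```

The strip is level in the grip. It spans −18 to +137 mm about the grasp point, so its centre is about 60 mm ahead. Now to carry it over the rest.

>>> arm_command(increments=[[[-26,0,-16],[0,0,0],0.9],[[-58,-2,-16],[2,0,1.5],0.9],[[-88,-16,10],[5,0,3.5],0.9],[[-115,-32,40],[8,0,5.5],0.9],[[-140,-48,72],[11.4,0,7.9],0.9]])

```text
clock: 6.32
tcp_pos: [0.467, -0.2357, 0.1128]
ee_rot: [179.7, 55.2, 69.5]
contact_force: [-0.0, -0.7, -0.3]
width: 0.0347
```

>>> arm_command(increments=[[[-15,-10,30],[0,0,0],0.9],[[-25,-18,50],[0,0,0],0.9],[[-25,-18,50],[0,0,0],0.9]])

```text
clock: 6.57
tcp_pos: [0.4284, -0.2837, 0.1026]
ee_rot: [-179.9, 55.2, 69.5]
contact_force: [0.3, 0.3, -1.0]
width: 0.0347
```

Run:
```python
from h import *
st=status(); 
p,T=rest_tcp(100,59.5,-.8); print(p.round(3)); delta(p,T)
s,W=snap("top"); px=s["pixels"]; hsv=cv2.cvtColor(px,cv2.COLOR_RGB2HSV).astype(int)
uu,vv=np.meshgrid(np.arange(640),np.arange(400)); z=W[...,2]
n=(abs(uu-268)<75)&(abs(vv-195)<50)
for l,m in (("lasttop",n&(hsv[...,1]<40)&(z>.13)),("last>75",n&(z>.075)&(hsv[...,2]>100))):
    if m.sum()>20:
        r=cv2.minAreaRect((W[m][:,:2]*1000).astype(np.float32)); print(l,m.sum(),np.round(r[0]+r[1]+(r[2],),1),np.percentile(z[m],[5,50,95]).round(4))
```

```text
6.57 tcp [ 428.4 -283.7  102.6] J [-57.1  34.9  -3.8  73.9  27.3  47.9] F [ 0.3  0.3 -1. ] w 34.7
[ 0.427 -0.317  0.084]
shift [-3.1, 10.6, 36.3] turn [-0.3, 0.2, -0.2] |d| 38 |r| 0
lasttop 523 [548.3  72.7  46.2  35.7  83.2] [0.1899 0.1984 0.2065]
last>75 2731 [557.9 156.4 221.9  65.5  83.2] [0.077  0.1103 0.2043]
```

The last came straight down 7 mm and moved about 5 mm onto the pins, and it is upright. Next I align over the rest.

>>> arm_command(increments=[[[-1.5,5,18],[0,0,0],0.9],[[-3,10.5,36],[0,0,0],0.9],[[-3,10.5,36],[0,0,0],0.9],[[-3,10.5,36],[0,0,0],0.9],[[-3,10.5,36],[0,0,0],0.9]])

```text
clock: 7.03
tcp_pos: [0.4304, -0.311, 0.0856]
ee_rot: [-180.0, 55.0, 69.9]
contact_force: [-0.7, 0.3, -0.7]
width: 0.0344
```

Run:
```python
from h import *
s,W=snap("wrist","w5.png"); st=status(); hsv=cv2.cvtColor(s["pixels"],cv2.COLOR_RGB2HSV).astype(int); z=W[...,2]
m=(hsv[...,0]>60)&(hsv[...,0]<90)&(z>.043)&(z<.053); q=np.c_[(W[m]-RO)@RU,(W[m]-RO)@RV]*1000; print("ends",len(q),np.percentile(q,[1,99],axis=0).round(1))
m=(hsv[...,1]<50)&(z>.029)&(z<.039)&(np.hypot(*(W-RO)[...,:2].transpose(2,0,1))<.08); q=np.c_[(W[m]-RO)@RU,(W[m]-RO)@RV]*1000; print("battens",len(q),np.percentile(q,[1,99],axis=0).round(1))
m=(hsv[...,0]>5)&(hsv[...,0]<17)&(hsv[...,1]>190)&(z>.09)&(z<.12); q=np.c_[(W[m]-RO)@RU,(W[m]-RO)@RV,z[m]]*1000; print("strip",len(q),np.percentile(q,[1,99],axis=0).round(1))
for x in range(-70,80,20):
    k=q[abs(q[:,0]-x)<6]
    if len(k)>5: print(x,len(k),np.percentile(k[:,1],[3,97]).round(1),np.median(k[:,2]).round(1))
p,T=rest_tcp(42,59.5,-.8); delta(p,T)
```

```text
7.08 tcp [ 430.4 -310.9   85.7] J [-58.3  38.5  -0.   74.9  26.8  46.1] F [ 0.5  0.4 -0.5] w 34.6
ends 450 [[-38.4 -56.4]
 [ 32.1  56.5]]
battens 1428 [[-38.  -54.1]
 [ 33.1  53. ]]
strip 20150 [[-70.9 -18.8 102.1]
 [ 79.8  15.5 105. ]]
-70 1521 [-17.6  15.1] 103.5
-50 2088 [-17.5  15. ] 103.6
-30 1847 [-17.7  15. ] 103.6
-10 1619 [-17.6  14.7] 103.6
10 1493 [-18.2  14.8] 103.6
30 1329 [-18.5  14.5] 103.5
50 1191 [-18.7  14.4] 103.5
70 1083 [-18.9  14.4] 103.5
shift [44.8, -0.9, 39.5] turn [0.1, 0.0, 0.0] |d| 60 |r| 0
```

View pics/w5.png

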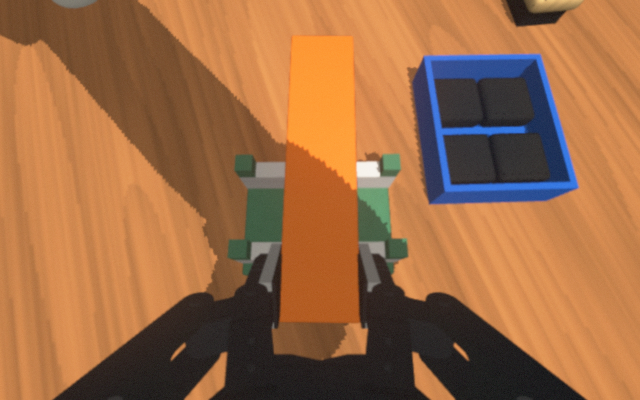

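Strip over the rest, columns 283–357 between the green raised ends (250 and 388). It is about 7 mm too far forward and 1.5 mm off sideways; I'll correct both while lowering.

>>> arm_command(increments=[[[6,-1.5,14],[0,0,0],0.9],[[18,-1.5,22],[0,0,0],0.9],[[30,-1.5,30],[0,0,0],0.9],[[38,-1.5,35.2],[0,0,0],0.9],[[42.7,-1.5,38.4],[0,0,0],0.9]])

```text
clock: 7.5
tcp_pos: [0.4256, -0.3173, 0.0268]
ee_rot: [-179.8, 55.0, 70.0]
contact_force: [0.6, -0.3, 0.1]
width: 0.0347
```

>>> arm_command(increments=[[[0,0,0],[0,0,0],0.9],[[0,0,0],[0,0,0],0.9]])

```text
clock: 7.67
tcp_pos: [0.4261, -0.318, 0.0282]
ee_rot: [-180.0, 55.1, 69.8]
contact_force: [0.5, 0.4, -0.6]
width: 0.0343
```

Run:
```python
from h import *
s,W=snap("wrist","w6.png"); st=status(); hsv=cv2.cvtColor(s["pixels"],cv2.COLOR_RGB2HSV).astype(int); z=W[...,2]
m=(hsv[...,0]>60)&(hsv[...,0]<90)&(z>.043)&(z<.053); q=np.c_[(W[m]-RO)@RU,(W[m]-RO)@RV]*1000; print("ends",len(q),np.percentile(q,[1,99],axis=0).round(1))
m=(hsv[...,1]<50)&(z>.025)&(z<.04)&(np.hypot(*(W-RO)[...,:2].transpose(2,0,1))<.08); print("batten z",np.median(z[m]))
m=(hsv[...,0]>5)&(hsv[...,0]<17)&(hsv[...,1]>190)&(z>.035)&(z<.06)&(np.hypot(*(W-RO)[...,:2].transpose(2,0,1))<.1); q=np.c_[(W[m]-RO)@RU,(W[m]-RO)@RV,z[m]]*1000; print("strip",len(q),np.percentile(q,[1,50,99],axis=0).round(1))
p,T=rest_tcp(38.5,59.5,-.8); delta(p,T)
```

```text
7.72 tcp [ 426.4 -318.4   28.6] J [-59.   42.3  -2.4  69.   26.5  45.5] F [-0.3 -0.1 -0.1] w 34.5
ends 1587 [[-38.5 -56.9]
 [ 33.   56.9]]
batten z 0.032616244693606404
strip 19970 [[-79.1 -17.1  44.8]
 [-19.4   0.1  46.2]
 [ 71.8  17.1  47.6]]
shift [5.7, 0.3, 1.8] turn [0.0, 0.1, -0.0] |d| 6 |r| 0
```

>>> arm_command(increments=[[[1.6,0,1.1],[0,0,0],0.9],[[2.9,0,2],[0,0,0],0.9],[[3.5,0,2.4],[0,0,0],0.9],[[4.1,0,2.8],[0,0,0],0.9],[[4.1,0,2.8],[0,0,0],0.9]])

```text
clock: 8.13
tcp_pos: [0.4262, -0.3183, 0.0233]
ee_rot: [180.0, 55.1, 69.8]
contact_force: [0.5, 0.5, 0.0]
width: 0.0347
```

>>> arm_command(increments=[[[0.4,0,0.3],[0,0,0],0.9],[[0.4,0,0.3],[0,0,0],0.9],[[0.4,0,0.3],[0,0,0],0.9]])

```text
clock: 8.38
tcp_pos: [0.4262, -0.3182, 0.0228]
ee_rot: [180.0, 55.1, 69.8]
contact_force: [-0.7, 0.1, 0.3]
width: 0.0346
```

No contact yet; lowering in half-millimetre steps.

>>> arm_command(increments=[[[0.4,0,0.3],[0,0,0],0.9],[[0.4,0,0.3],[0,0,0],0.9],[[0.4,0,0.3],[0,0,0],0.9]])

```text
clock: 8.63
tcp_pos: [0.4262, -0.3182, 0.0222]
ee_rot: [180.0, 55.1, 69.8]
contact_force: [-0.1, -0.4, -0.0]
width: 0.0344
```

>>> arm_command(increments=[[[0.4,0,0.3],[0,0,0],0.9],[[0.4,0,0.3],[0,0,0],0.9],[[0.4,0,0.3],[0,0,0],0.9]])

```text
clock: 8.88
tcp_pos: [0.4262, -0.3183, 0.0219]
ee_rot: [180.0, 55.1, 69.8]
contact_force: [-0.3, -0.4, -0.0]
width: 0.0346
```

Run:
```python
from h import *
s,W=snap("wrist","w7.png"); st=status(); print(st["wrist_torque"].round(2)); hsv=cv2.cvtColor(s["pixels"],cv2.COLOR_RGB2HSV).astype(int); z=W[...,2]
m=(hsv[...,1]<50)&(z>.025)&(z<.04)&(np.hypot(*(W-RO)[...,:2].transpose(2,0,1))<.07); print("batten z",np.median(z[m]),m.sum())
m=(hsv[...,0]>5)&(hsv[...,0]<17)&(hsv[...,1]>190)&(z>.035)&(z<.06)&(np.hypot(*(W-RO)[...,:2].transpose(2,0,1))<.1); q=np.c_[(W[m]-RO)@RU,(W[m]-RO)@RV,z[m]]*1000
for x in range(-70,80,20): print(x,np.median(q[abs(q[:,0]-x)<6,2]).round(1))
```

```text
8.93 tcp [ 426.2 -318.3   21.9] J [-59.1  42.8  -2.7  68.2  26.5  45.5] F [-0.3  0.2  0.3] w 34.4
[-0.41  0.13  0.05]
batten z 0.0326669976078226 6100
-70 39.8
-50 39.9
-30 39.9
-10 39.9
10 39.9
30 39.8
50 39.8
70 39.9
```

View pics/w7.png

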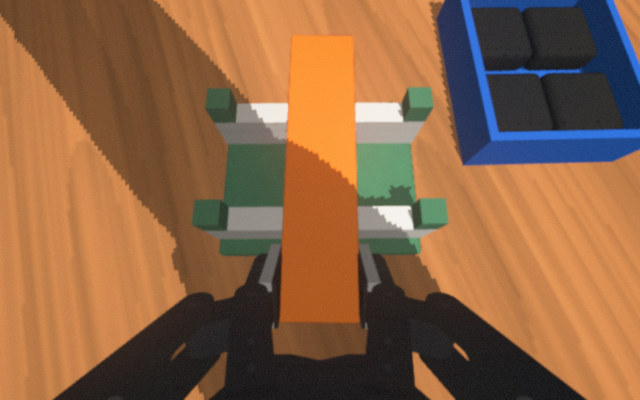

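The strip is centred and square across both battens, with the fingers inside the raised ends. It's about to touch, with about 0.5 mm left.

>>> arm_command(increments=[[[0.3,0,0.2],[0,0,0],0.9],[[0.6,0,0.4],[0,0,0],0.9],[[0.6,0,0.4],[0,0,0],0.9]])

```text
clock: 9.18
tcp_pos: [0.4262, -0.3183, 0.0217]
ee_rot: [179.9, 55.1, 69.7]
contact_force: [-2.1, -1.4, 5.3]
width: 0.035
```

>>> arm_command(increments=[[[0.2,0,0.1],[0,0,0],0.9],[[0.4,0,0.3],[0,0,0],0.9],[[0.4,0,0.3],[0,0,0],0.9]])

```text
clock: 9.43
tcp_pos: [0.4262, -0.3183, 0.0215]
ee_rot: [179.9, 55.1, 69.7]
contact_force: [-3.0, -1.3, 6.4]
width: 0.0344
```

In contact (6 N up). Opening slowly.

>>> arm_command(increments=[[[0,0,0],[0,0,0],0.55],[[0,0,0],[0,0,0],0.5],[[0,0,0],[0,0,0],0.45],[[0,0,0],[0,0,0],0.42],[[0,0,0],[0,0,0],0.42]], squeeze=20)

```text
clock: 9.85
tcp_pos: [0.4261, -0.3182, 0.0203]
ee_rot: [-180.0, 55.1, 69.8]
contact_force: [-1.2, -0.1, -0.2]
width: 0.0495
```

>>> arm_command(increments=[[[0,0,0],[0,0,0],0.4],[[-5,0,0],[0,0,0],0.4],[[-12,0,0],[0,0,0],0.4],[[-25,0,0],[0,0,0],0.4],[[-45,0,0],[0,0,0],0.4]])

```text
clock: 10.27
tcp_pos: [0.4167, -0.3416, 0.0575]
ee_rot: [-179.8, 55.0, 70.0]
contact_force: [0.7, 0.5, 0.4]
width: 0.0514
```

>>> arm_command(increments=[[[-25,0,0],[0,0,0],0.4],[[-60,0,0],[0,0,0],0.4],[[-95,0,0],[0,0,0],0.4],[[-120,0,0],[0,0,0],0.4],[[-120,0,0],[0,0,0],0.4]])

```text
clock: 10.68
tcp_pos: [0.3934, -0.4117, 0.1605]
ee_rot: [179.3, 55.4, 69.1]
contact_force: [-0.1, -0.4, 0.7]
width: 0.0513
```

Run:
```python
from h import *
status()
s,W=snap("side","s9.png"); cv2.imwrite("pics/s9.png",cv2.cvtColor(s["pixels"],cv2.COLOR_RGB2BGR))
s,W=snap("wrist"); hsv=cv2.cvtColor(s["pixels"],cv2.COLOR_RGB2HSV).astype(int); z=W[...,2]
near=np.hypot(*(W-RO)[...,:2].transpose(2,0,1))<.1
m=(hsv[...,0]>60)&(hsv[...,0]<90)&(z>.043)&(z<.053); q=np.c_[(W[m]-RO)@RU,(W[m]-RO)@RV]*1000; print("ends",len(q),np.percentile(q,[1,99],axis=0).round(1))
m=near&(hsv[...,0]>5)&(hsv[...,0]<17)&(hsv[...,1]>190)&(z>.03)&(z<.06); q=np.c_[(W[m]-RO)@RU,(W[m]-RO)@RV,z[m]]*1000; print("strip",len(q),np.percentile(q,[1,50,99],axis=0).round(1))
for x in range(-70,80,20):
    k=q[abs(q[:,0]-x)<6]; print(x,np.median(k[:,1:],axis=0).round(1))
```

```text
10.68 tcp [ 393.4 -411.7  160.5] J [-65.6  43.1  20.1  92.9  23.8  39.1] F [-0.1 -0.4  0.7] w 51.3
ends 272 [[-37.7 -56.4]
 [ 32.2  56.7]]
strip 4639 [[-79.9 -17.5  38.1]
 [-11.8  -0.4  39.8]
 [ 72.   16.7  41.3]]
-70 [ 0.5 39.8]
-50 [ 0.  39.9]
-30 [-0.4 40. ]
-10 [-0.4 40. ]
10 [-0.4 39.7]
30 [-0.4 39.7]
50 [-1.5 39.8]
70 [-1.5 39.7]
```

View pics/s9.png

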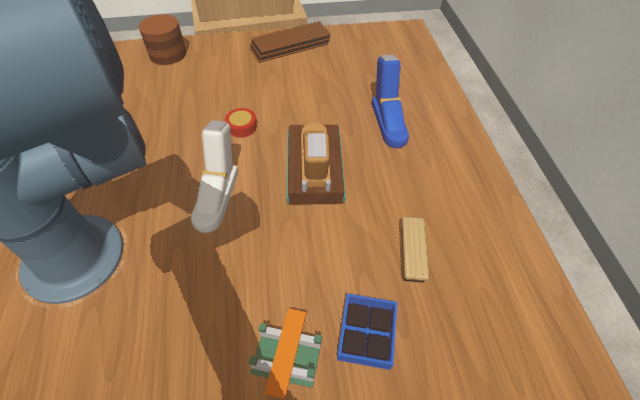

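The side view shows the last upright behind its pins at (316,160) and the strip across both battens at (288,352). Tray, tin and brush are where they were. I'll let the arm settle, then hand in.

>>> arm_command(increments=[[[0,0,0],[0,0,0],0.4],[[0,0,0],[0,0,0],0.4],[[0,0,0],[0,0,0],0.4]])

```text
clock: 11.03
tcp_pos: [0.3934, -0.4056, 0.1549]
ee_rot: [-179.8, 55.0, 70.0]
contact_force: [-0.0, -0.8, -0.3]
width: 0.0511
```

```bash
python3 -c "
from h import *
status(); print(workorder.close_job())"
```

```text
11.03 tcp [ 393.4 -405.6  154.9] J [-65.4  43.3  19.3  92.5  23.8  39.1] F [-0.  -0.8 -0.3] w 51.1
the job is handed in; nothing more can be done
None
```

I pulled the strip level out between the pins and laid it across both battens of the rest. The job was handed in at 11.0 s of the 43 s allowed.

- **Last:** it dropped straight down 7 mm, slid about 5 mm onto the pins as the strip came out, and stands upright. The forces shown after each pull move stayed under 9 N.
- **Strip:** it was set down with about 6 N of contact before I opened the fingers. The last check has it flat, with its top about 40 mm up (expected 41 mm). It is within about 2 mm of centre both ways and turned by under 1°, between the raised ends.
- **Bystanders:** tray, tin and brush looked unmoved in the final side picture; I did not re-measure them.

The wrist camera put the rest about 3 mm from where the top camera had it. I used the wrist view for the placing, where strip and rest appear in the same picture. No check failed.

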